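# Scraper home, leaking battery up in the tongs

### The job

The leaking block battery has just been levered out of the old recorder. Slide the scraper that was used, blade first, fully home into the slot of the wooden holder and let go of it; then take the kitchen tongs, close their jaws on the flat block battery and lift it at least 12 cm off the bench, without the gripper itself ever touching the battery. Finish while still holding the battery up in the tongs, still and clear of everything; leave the other things on the bench where they stand.

Things in the scene. Friction and masses are not known exactly. Their poses are not given: they have to be found in the camera images.
- holder: Fixed wooden scraper holder: slab 200 (x) x 110 (y) x 20 mm high, origin under its centre, x = insertion direction. Rear part (x +22 to +92 mm): the slot, under two lips whose tops are 47 mm above the bench. The bare front (x -100 to 0) carries the handle. Fully home, the scraper lies on the slab with its origin at x = -43, z = 20 mm in this frame and its blade tip on the stop.
- slot_mouth (a point): Centre of the slot's mouth, 22 mm along x from the holder's origin, 30.5 mm above the bench; axes as the holder's. The slot is 67 mm wide, from its floor 25 mm to the lips' underside 38 mm above the bench, open towards -x, with a 34 mm gap between the lips seen from above. Sides flared before the mouth (about 80 mm apart, 20 mm ahead of it).
- slot_end (a point): Centre of the stop at the slot's inner end, 92 mm along x from the holder's origin, 30.5 mm above the bench; axes as the holder's. With the scraper lying on the slab its blade is 28.5 to 31.5 mm above the bench, level with the slot.
- scraper: Loose scraper lying flat, about 120 g. Origin under the middle of its handle, x towards the blade, z up. Wooden handle 110 (x -55 to +55) x 28 wide x 20 mm high; steel blade 3 mm thick, 60 mm wide from x = 63 to 135 mm (26 mm wide neck before that), 8.5 to 11.5 mm above the handle's underside. It balances about 18 mm ahead of the origin.
- scraper_tip (a point): Middle of the blade's front edge, 135 mm ahead of the scraper's origin and 10 mm above its underside.
- tongs: Loose kitchen tongs, steel, black jaws, 212 mm long, 120 g, lying so that the two arms open sideways (level). Origin on the centre line at bench level at the grip place, x along the centre line to the jaws, z up. Hinge 90 mm behind the origin. Arms: upright strips 28 mm high with 46 mm black sleeves at the grip place. There 58 mm over the outsides when open, as they lie.
- tongs_mouth (a point): Middle between the jaws, 80 mm ahead of the tongs' origin, 12 mm above their underside. Jaws: 24 mm high, x = 65 to 95 mm from the origin; open, 60 mm apart inside, 74 mm over the outsides; parallel on a 26.5 mm wide thing, when the grip place measures 40 mm over the outsides; about 10 mm apart at the end stop.
- tongs_left: The tongs' arm on their +y side; origin at the hinge, axes parallel to the tongs' when open. A spring holds the arms open: squeezing at the grip place takes about 5 N at first, 10 N when closed by 18 mm. Both arms move alike; each mm squeezed there closes the jaws by 1.9 mm.
- tongs_right: The tongs' arm on their -y side; origin at the hinge, axes parallel to the tongs' when open.
- battery: The leaking block battery, a grey and metal block lying flat, about 46 g: 48.5 (x) x 26.5 (y) x 17.5 mm high, two snap terminals and some white crust at its +x end. Origin under its centre, x along its length. The only block-shaped battery; to be gripped across its 26.5 mm width, with the tongs' centre line along its length.
- cell_a: Bystander: round battery cell standing upright, 26 mm in diameter, 49 mm high; origin under its centre.
- cell_b: Bystander: another round cell, the same as the first.
- tape: Bystander: brown roll of parcel tape lying flat, 90 mm in diameter, 24 mm high; origin under its centre.
- stapler: Bystander: black stapler, 150 mm long (x), 36 mm wide, 50 mm high; origin under its centre.
- stamp: Bystander: turned wooden hand stamp standing upright, 40 mm foot, 66 mm high; origin under its centre.
- pot: Bystander: empty black pen pot, 80 mm wide, 75 mm high; origin under its centre.

How it is judged:
By the outcome, as a careful person would: the job done as asked, in the order asked, and still so for the second after the job is handed in, while the arm keeps its last pose, push and grip.
It also fails if it takes over 58 s, if anything falls off the work surface, if the arm or the gripper's body presses on something with over 40 N, if the wrist force passes 120 N, or if a joint passes its speed limit or range.

### The arm

A 6-joint arm with a two-finger parallel gripper is mounted at the origin on the work surface. World frame = base frame: x ahead of the robot, y to its left, z up, the work surface at z = 0. Lengths are in mm, angles in rad, forces in N, time in s.
With the tool pointing down it reaches from about 325 to 925 mm from the base axis. Payload 3.1 kg.
Tool frame: the origin (TCP) lies at the centre of the arm's flange, where the gripper is bolted on; the fingertips stand 173 mm ahead of it and the grasp point (between the pads) lies 155 mm ahead of it (env.pinch_z is the distance from the TCP to the grasp point, in mm); z points along the fingers, y is the line along which they close (so a half turn about z gives the same grasp; the last joint's range is limited). The gripper opens to 85 mm and grips with 20 to 120 N. Pads are 22 mm wide; open, the fingers measure 114 mm over their backs; the gripper's body (76 mm by 85 mm) begins 54 mm behind the grasp point. The pads swing forward as they close: fully open they stand 13 mm farther back than shut.
Start: joints at [1.176, 0.217, 1.613, -0, 1.311, -0.112], TCP at [174.385, 600.192, 404.7] pointing down, gripper open.
Joint ranges: [-2.75, 2.75], [-0.78, 2.1], [0.31, 2.55], [-1.13, 4.27], [0.13, 2.63], [-2.58, 2.58]. Speed limits (rad/s): [2.79, 2.79, 3.14, 3.14, 3.14, 3.14].

### API

Orientations are given as a unit quaternion [x, y, z, w].
In Python, from plant import env gives the robot as it stands.
- The arm moves only by the tool jog_arm, called as name([rows], argument=value, ...), one row to a line, values as JSON. Schema: {"type":"object","properties":{"motion":{"type":"array","items":{"type":"object","properties":{"finger_gap":{"type":"number"},"sx":{"type":"number"},"sy":{"type":"number"},"sz":{"type":"number"},"ax":{"type":"number"},"ay":{"type":"number"},"az":{"type":"number"}},"additionalProperties":false,"required":["finger_gap"]},"minItems":1,"maxItems":10},"force":{"type":"number"},"only":{"type":"string"},"quiet":{"type":"boolean"},"lines":{"type":"string"}},"required":["motion"],"additionalProperties":false}. motion is a list of rows, 1 to 10 of them, each an object with the fields finger_gap (the finger opening in mm), sx, sy, sz (the shift in shares of the most that a row can go, 1 being 62.5 mm), ax, ay, az (a rotation vector in a scale on which 1.0 is pi rad); a field left out counts as zero (the opening has to be given); each row shifts and turns the commanded pose from where the row before left it, along the tool's axes as they then stand; what a row does not reach is not made up. A row lasts 1/8 s, in which the tool goes at most 62.5 mm and 0.188 rad, less where a joint would pass 70% of its speed; a pose out of reach is approached as far as the arm can. The fingers move at their own pace and stop on an object; force is the grip in N (left out, the last holds). Time passes only in rows, so rows that do not move let the fingers close. The tool returns the time, the measured TCP pose, the force, the opening and the grip force at its end. only (a regular expression) keeps the lines of the reply that match it, lines (a string "A,B") keeps lines A to B, and quiet returns only ok. No shift or turn number may pass 1 either way. Input that does not fit is refused with a message, and nothing moves.
- env.read_state(): the state, without advancing time (a new reading comes with each control period).
- env.capture(name): name is "scene" or "top"; returns the picture (480x640x3 uint8, red, green, blue); there is no depth.
- env.get_calibration(name): a dict with "camera_matrix" (3x3 intrinsics, pixels), "rvec" (rotation vector, rad) and "tvec" (3), from world to camera coordinates, as OpenCV has them. Camera axes: x right, y down, z forward; pixel columns grow to the right and rows downward; lengths in mm; the calibration is good to about 2 mm. A picture is of the moment at which its call begins. get_calibration takes no time and is no camera call.
- env.sign_off(): hands the job in; it is judged then, once.
The state is a dict: "t": time; "joint_pos": joint angles; "qd": joint speeds; "joint_torque": joint torques, N m; "tcp_pos": TCP position; "ee_rot": TCP orientation; "force": force on the tool from outside, world axes, zero at the start; "wrist_torque": the same for the moment, N m; "width": finger opening in mm; "grip_force": force on a finger pad.
Only numpy, scipy, OpenCV 4.12 (cv2) and the standard library are available. Lean on these libraries where they do the work, as an engineer would, in place of code of your own. Each camera call takes 0.05 s, during which the arm holds its last target. There are 200 camera calls.

## Working session

There is one attempt and no reset: what is moved stays moved. The work goes in short steps, Python scripts to look and compute and a tool call to move; the robot and the scene stay as the last step left them, time stands still between calls to the robot, and variables do not carry over. Pictures are saved under pics/ and viewed, at most 10 in all, crops included, and the job is handed in when it is done.

```bash
ls; mkdir -p pics
```

Run:
```python
from plant import env
import cv2
for n in("scene","top"):
    im=env.capture(n); cv2.imwrite(f"pics/{n}0.png",im[:,:,::-1]); c=env.get_calibration(n); print(n,c)
s=env.read_state(); print(s)
```

```text
pics
plant.py
scene {'camera_matrix': array([[453.99049045,   0.        , 322.09950999],
       [  0.        , 453.99049045, 238.41447245],
       [  0.        ,   0.        ,   1.        ]]), 'rvec': array([ 1.99029085,  1.43331747, -0.60263176]), 'tvec': array([-206.16391383, -323.09979203, 1280.09975309])}
top {'camera_matrix': array([[560.34576254,   0.        , 325.08120506],
       [  0.        , 560.34576254, 245.494009  ],
       [  0.        ,   0.        ,   1.        ]]), 'rvec': array([ 2.15278913, -2.13882927,  0.138689  ]), 'tvec': array([   9.63563719,  542.24737644, 1072.1670305 ])}
{'t': 0.1, 'joint_pos': array([ 1.17576614e+00,  2.17676510e-01,  1.61482214e+00,  1.07255722e-05,
        1.31131306e+00, -1.12230914e-01]), 'qd': array([ 9.62338206e-05, -1.62141395e-03, -1.48058156e-03, -5.75649843e-05,
       -7.56079919e-04,  8.32045608e-04]), 'joint_torque': array([ 4.45709993e-04, -3.98078191e+01, -3.04964590e+01, -1.41466144e-04,
        4.30061002e-03, -4.18253899e-05]), 'tcp_pos': array([174.25319165, 599.82538638, 403.47448934]), 'ee_rot': array([ 1.40930200e-01,  9.90018913e-01, -1.07273267e-03, -2.83419002e-04]), 'force': array([ 0.18774255, -0.15608647, -0.7803579 ]), 'wrist_torque': array([ 0.01523543,  0.05108558, -0.05689937]), 'grip_force': 0.0, 'width': 85.36113638688423}
```

View pics/top0.png

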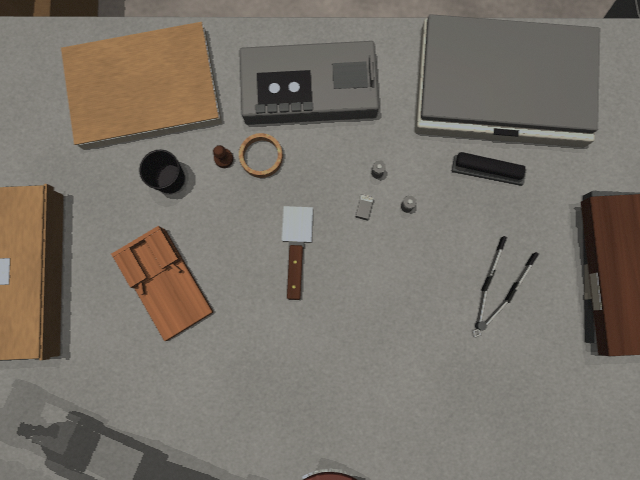

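View pics/scene0.png

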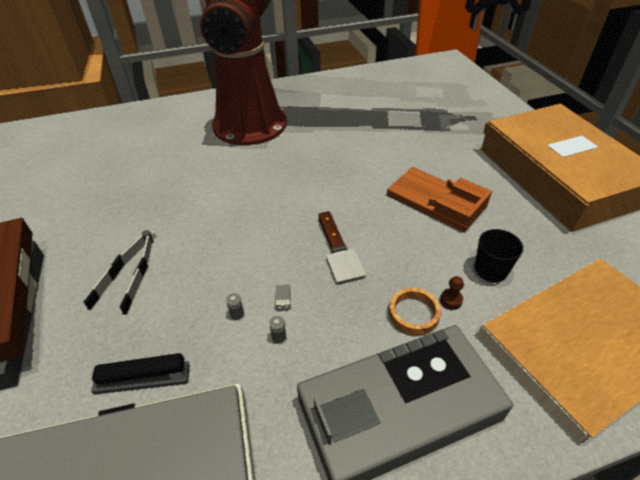

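The top view shows:
- scraper handle centre about (295,273), blade tip (298,206)
- holder about (163,284), with the slot at its upper left
- battery (365,207)
- cells (379,169) and (409,204)
- tongs hinge (477,332), jaws (502,242) and (533,258)

The scene view agrees with this.

Create h.py:
```python
import numpy as np, cv2
from plant import env
def cal(n):
    c=env.get_calibration(n); return c["camera_matrix"],cv2.Rodrigues(c["rvec"])[0],c["tvec"]
def ray(n,uv,z):
    K,R,t=cal(n); uv=np.atleast_2d(uv).astype(float)
    d=np.c_[uv,np.ones(len(uv))]@np.linalg.inv(K).T@R; o=-R.T@t
    return o+d*((z-o[2])/d[:,2])[:,None]
def proj(n,p):
    K,R,t=cal(n); q=np.atleast_2d(p)@R.T+t; q=q@K.T; return q[:,:2]/q[:,2:]
def comps(im,mask,box,amin=15):
    x0,y0,x1,y1=box; m=np.zeros(mask.shape,np.uint8); m[y0:y1,x0:x1]=mask[y0:y1,x0:x1]*255
    cs,_=cv2.findContours(m,cv2.RETR_EXTERNAL,cv2.CHAIN_APPROX_NONE)
    return [c for c in cs if cv2.contourArea(c)>=amin]
def hsv(im): return cv2.cvtColor(im,cv2.COLOR_RGB2HSV).astype(int)
def rect(n,c,z):
    "min-area rectangle of contour cast on plane z: centre, size, long-axis angle"
    p=ray(n,c[:,0,:],z)[:,:2].astype(np.float32); (cx,cy),(w,h),a=cv2.minAreaRect(p)
    if w<h: w,h,a=h,w,a+90
    return np.round([cx,cy,w,h,a],1)
```

Run:
```python
from h import *
im=cv2.imread("pics/top0.png")[:,:,::-1].copy(); H=hsv(im);h,s,v=H[...,0],H[...,1],H[...,2]
print("bench",H[300,400],"blade",H[222,298],"handle",H[275,292],"holder",H[300,175],"bat",H[209,364],H[199,366])
def show(name,m,box,z,a=15):
    for c in comps(im,m,box,a): print(name,rect("top",c,z),c[:,0].min(0),c[:,0].max(0))
show("blade",(v>150)&(s<60),(270,195,325,250),10)
show("handle",(s>100),(270,235,325,310),20)
show("holder",(s>100),(100,220,225,345),20,100)
show("bat",(v<112)|(v>150),(350,185,380,228),17.5)
show("tongs dark",(v<70),(465,225,545,345),28)
show("tongs any",(v<95)|(v>165),(465,225,545,345),26)
print("camera", -cal("top")[1].T@cal("top")[2], -cal("scene")[1].T@cal("scene")[2])
def crop(a,b,c,d,k): return cv2.resize(im[b:d,a:c],None,fx=k,fy=k,interpolation=cv2.INTER_CUBIC)
A=crop(100,220,225,345,3);B=crop(450,225,575,350,3)
C=crop(270,190,395,315,3)
out=np.zeros((375,1125,3),np.uint8);out=np.hstack([A,B]);cv2.imwrite("pics/c1.png",out[:,:,::-1])
C=crop(335,150,425,225,8);cv2.imwrite("pics/c2.png",C[:,:,::-1])
```

```text
bench [ 21  14 132] blade [ 95   9 173] handle [ 10 141  74] holder [ 12 146 136] bat [ 17  19 120] [ 47  11 164]
blade [591.   71.6  71.9  59.4 177.9] [282 206] [312 241]
handle [491.1  74.2 108.1  26.3 178. ] [287 245] [302 299]
holder [468.4 340.1 209.5 116.8  32.3] [111 226] [212 340]
bat [624.4 -67.4  51.6  29.4 164.3] [355 195] [374 220]
tongs dark [ 460.3 -357.9  174.2   16.9  143.9] [485 252] [537 322]
tongs dark [ 474.7 -309.9  192.2   19.3  162.5] [475 236] [506 329]
tongs any [ 464.1 -330.3  193.7   81.4  152.2] [475 236] [538 330]
camera [ 389.62922991    2.84711282 1136.59498556] [1139.0183954  -146.83345171  683.10280723]
```

View pics/c1.png

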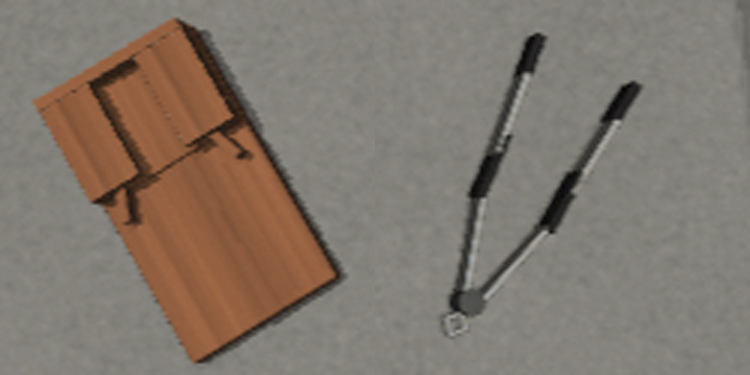

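View pics/c2.png

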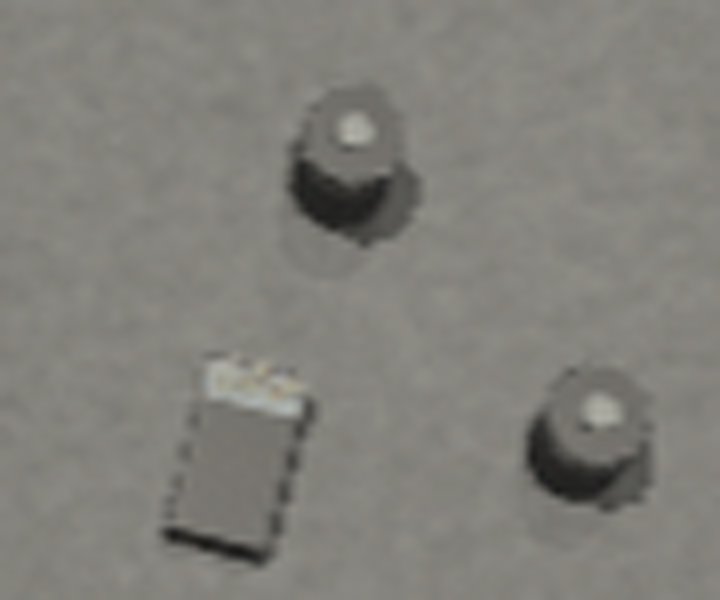

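c1 (3x) shows:
- holder front corners about (167,340) and (213,312), lip rear corners (112,254) and (160,227)
- tongs hinge (481,326), sleeves (487,283) and (512,293), jaw tips (503,238) and (536,255)

c2 (8x) shows the battery's long axis about 15° clockwise in the image, terminals away from the robot, and cells well clear.

Add to h.py:
```python
def tri(a,b):
    "two-view point from top pixel a and scene pixel b"
    P=[]
    for n in("top","scene"):
        K,R,t=cal(n); P.append(K@np.c_[R,t])
    X=cv2.triangulatePoints(P[0],P[1],np.float64(a).reshape(2,1),np.float64(b).reshape(2,1))[:,0]; return X[:3]/X[3]
def go(x,y,z,ang):
    "tool-axis shift to TCP x,y,z and rz to bring tool y to world angle ang deg"
    from scipy.spatial.transform import Rotation as Ro
    s=env.read_state(); R=Ro.from_quat(s["ee_rot"]); M=R.as_matrix()
    yw=np.degrees(np.arctan2(M[1,1],M[0,1])); d=(ang-yw+90)%180-90
    T=Ro.from_euler('z',ang+(0 if abs((ang-yw+180)%360-180)<90 else 180),degrees=True)*Ro.from_matrix([[-1,0,0],[0,1,0],[0,0,-1]])*1
    T=Ro.from_matrix(np.c_[np.cross([np.cos(np.radians(yw+d)),np.sin(np.radians(yw+d)),0],[0,0,-1]),[np.cos(np.radians(yw+d)),np.sin(np.radians(yw+d)),0],[0,0,-1]])
    print("shift",np.round(M.T@(np.array([x,y,z])-s["tcp_pos"]),1),"rotvec",np.round((R.inv()*T).as_rotvec(),4),"tool y at",round(yw,2))
```

Run:
```python
from h import *
im=cv2.imread("pics/top0.png")[:,:,::-1].copy(); H=hsv(im);h,s,v=H[...,0],H[...,1],H[...,2]
im2=cv2.imread("pics/scene0.png")[:,:,::-1].copy(); H2=hsv(im2)
c=max(comps(im,s>100,(100,220,225,345),100),key=cv2.contourArea)
print("holder poly",cv2.approxPolyDP(c,3,True)[:,0].tolist())
c=max(comps(im2,H2[...,1]>120,(380,150,500,240),100),key=cv2.contourArea)
print("holder poly scene",cv2.approxPolyDP(c,3,True)[:,0].tolist())
P=lambda u,z:ray("top",u,z)[0]
f=[P((166.7,340),20),P((213.3,312.3),20)]; r=[P((111.7,254),47),P((160,226.7),47)]; l=[P((131.7,287.3),47),P((180,260.7),47)]
mf,mr=sum(f)/2,sum(r)/2
d=mr-mf; print("front",f,"rear",r,"lipfront",l,"len",np.hypot(*d[:2]),"head",np.degrees(np.arctan2(d[1],d[0])),"w",np.linalg.norm(f[0]-f[1]),np.linalg.norm(r[0]-r[1]),"mid",(mf+mr)/2)
for a,b in((f[0],r[0]),(f[1],r[1])): e=b-a; print("edge",np.degrees(np.arctan2(e[1],e[0])))
for a,b in(f,r,l): e=a-b; print("cross",np.degrees(np.arctan2(e[1],e[0]))-90)
hi=P((481,325.7),26);j=(P((503.3,237.7),24)+P((535.7,255),24))/2; e=j-hi
print("hinge",hi,"jaw end mid",j,np.linalg.norm(e),np.degrees(np.arctan2(e[1],e[0])))
# sleeves + jaws by mask
for c in comps(im,v<45,(465,225,545,345),8):
    print("dark",rect("top",c,28),c[:,0].mean(0))
```

```text
holder poly [[157, 226], [111, 254], [166, 340], [212, 311], [166, 232]]
holder poly scene [[387, 194], [464, 231], [485, 207], [491, 191], [461, 178], [446, 182], [412, 167], [388, 188]]
front [array([354.75353839, 324.08438248,  20.        ]), array([409.58667293, 233.98072823,  20.        ])] rear [array([521.49489651, 432.34898448,  47.        ]), array([576.44158215, 339.77395392,  47.        ])] lipfront [array([456.37584896, 389.34896279,  47.        ]), array([509.08084462, 297.24661667,  47.        ])] len 198.183767728531 head 32.68696364808599 w 105.47673275677074 107.6534929620951 mid [465.5691725  332.54701228  33.5       ]
edge 32.99552797446923
edge 32.376464086676876
cross 31.322861201703063
cross 30.690689399043407
cross 29.78008003869543
hinge [ 387.06812006 -293.07523926   26.        ] jaw end mid [ 544.66176165 -375.17404276   24.        ] 177.70753897263742 -27.517373730861056
dark [ 388.7 -283.2   12.2    5.1  168.8] [476.42857143 325.        ]
dark [ 454.4 -354.6   43.7    9.5  149.4] [511.         292.06666667]
dark [ 470.9 -305.4   33.1    8.9  154.6] [486.26470588 283.05882353]
dark [ 518.4 -396.4   31.6    9.7  146.5] [531.38709677 259.09677419]
dark [ 551.  -337.9   29.9    9.9  157.9] [501.09677419 243.06451613]
```

```bash
python3 -c "
from h import *
go(507.5,74,250,88)"
```

```text
Traceback (most recent call last):
  File "h.py", line 32, in go
    T=Ro.from_euler('z',ang+(0 if abs((ang-yw+180)%360-180)<90 else 180),degrees=True)*Ro.from_matrix([[-1,0,0],[0,1,0],[0,0,-1]])*1
      ~~~~~~~~~~~~~~~~~~~~~~~~~~~~~~~~~~~~~~~~~~~~~~~~~~~~~~~~~~~~~~~~~~~~~~~~~~~~~~~~~~~~~~~~~~~~~~~~~~~~~~~~~~~~~~~~~~~~~~~~~~~~^~
TypeError: Argument 'other' has incorrect type (expected scipy.spatial.transform._rotation.Rotation, got int)
```

```bash
sed -i '/from_euler/d' h.py; python3 -c "
from h import *
go(507.5,74,250,88)"
```

```text
shift [-466.8 -411.6  154.3] rotvec [-0.0022 -0.0005 -0.2479] tool y at 73.8
```

Units first: shifts go in shares of 62.5 mm and turns go in shares of pi rad. So -40 mm is -0.64, -35 mm is -0.56.

jog_arm([
  {"finger_gap":85,"sx":-0.64,"sy":-0.56,"sz":0.16},
  {"finger_gap":85,"sx":-0.64,"sy":-0.56,"sz":0.16},
  {"finger_gap":85,"sx":-0.64,"sy":-0.56,"sz":0.16},
  {"finger_gap":85,"sx":-0.64,"sy":-0.56,"sz":0.16},
  {"finger_gap":85,"sx":-0.64,"sy":-0.56,"sz":0.16},
  {"finger_gap":85,"sx":-0.64,"sy":-0.56,"sz":0.16},
  {"finger_gap":85,"sx":-0.64,"sy":-0.56,"sz":0.16},
  {"finger_gap":85,"sx":-0.64,"sy":-0.56,"sz":0.16},
  {"finger_gap":85,"sx":-0.64,"sy":-0.56,"sz":0.16},
  {"finger_gap":85,"sx":-0.64,"sy":-0.56,"sz":0.16},
])

```text
t: 1.35
tcp_pos: [461.3, 150.8, 304.2]
ee_rot: [0.141, 0.99, 0.0, -0.0]
force: [0.6, 1.2, -0.4]
width: 85.0
grip_force: 0.0
```

jog_arm([
  {"finger_gap":85,"sx":-0.528,"sy":-0.48,"sz":0.288},
  {"finger_gap":85,"sx":-0.528,"sy":-0.496,"sz":0.288},
  {"finger_gap":85,"sz":0.144,"az":-0.0395},
  {"finger_gap":85,"sz":0.144,"ax":-0.0006,"az":-0.0395},
  {"finger_gap":85},
])

```text
t: 1.98
tcp_pos: [506.4, 75.3, 249.4]
ee_rot: [0.018, 1.0, 0.001, -0.001]
force: [-0.6, -0.0, -0.0]
width: 85.3
grip_force: 0.0
```

```bash
python3 -c "
from h import *
go(507.5,74,176,88)"
```

```text
shift [-1.3 -1.4 73.4] rotvec [ 0.0018 -0.003  -0.0017] tool y at 87.9
```

Scaled: 24 mm is 0.384, 15 mm is 0.24.

jog_arm([
  {"finger_gap":85,"sx":-0.016,"sy":-0.016,"sz":0.384},
  {"finger_gap":85,"sz":0.384},
  {"finger_gap":85,"sz":0.24},
  {"finger_gap":85,"sz":0.16},
  {"finger_gap":85},
])

```text
t: 2.6
tcp_pos: [507.9, 74.7, 177.2]
ee_rot: [0.018, 1.0, 0.001, -0.001]
force: [-0.7, -0.2, -0.3]
width: 85.1
grip_force: 0.0
```

jog_arm([
  {"finger_gap":20},
  {"finger_gap":20},
  {"finger_gap":20},
  {"finger_gap":20},
  {"finger_gap":20},
  {"finger_gap":20},
], force=70)

```text
t: 3.35
tcp_pos: [508.8, 74.6, 178.6]
ee_rot: [0.017, 1.0, 0.001, 0.001]
force: [-0.1, -0.9, 5.3]
width: 25.8
grip_force: 71.8
```

Scaled: -25 mm is -0.4, -20 mm is -0.32.

jog_arm([
  {"finger_gap":20,"sz":-0.16},
  {"finger_gap":20,"sz":-0.4},
  {"finger_gap":20,"sz":-0.4},
  {"finger_gap":20,"sz":-0.32},
  {"finger_gap":20},
  {"finger_gap":20},
])

```text
t: 4.1
tcp_pos: [507.4, 74.4, 256.8]
ee_rot: [0.017, 1.0, 0.001, -0.001]
force: [-0.5, 0.8, -1.9]
width: 25.8
grip_force: 71.0
```

Run:
```python
from h import *
import numpy as np
h=np.radians(32.3);u=np.array([np.cos(h),np.sin(h)])
o=np.array([465.6,332.5])
p=o+u*(-43+16-110); print(p)
go(*p,258,90+32.3)
```

```text
[349.79912885 259.29372813]
shift [164.  179.3  -0.6] rotvec [ 0.0024 -0.0011 -0.5986] tool y at 88.0
```

Scaled: 39 mm is 0.624, 36 mm is 0.576, -0.17 rad / 3.1416 = -0.0541.

jog_arm([
  {"finger_gap":20,"sx":0.32,"sy":0.352},
  {"finger_gap":20,"sx":0.576,"sy":0.624},
  {"finger_gap":20,"sx":0.576,"sy":0.624},
  {"finger_gap":20,"sx":0.576,"sy":0.624},
  {"finger_gap":20,"sx":0.32,"sy":0.4},
  {"finger_gap":20,"sx":0.256,"sy":0.24,"az":-0.0318},
  {"finger_gap":20,"az":-0.0509},
  {"finger_gap":20,"az":-0.0541},
  {"finger_gap":20,"az":-0.0541},
  {"finger_gap":20},
])

```text
t: 5.35
tcp_pos: [349.8, 258.7, 256.7]
ee_rot: [-0.278, 0.961, 0.001, -0.001]
force: [-0.7, -0.6, -2.4]
width: 26.3
grip_force: 71.0
```

jog_arm([
  {"finger_gap":20},
])

```text
t: 5.48
tcp_pos: [350.1, 258.8, 257.2]
ee_rot: [-0.278, 0.961, 0.001, -0.0]
force: [0.1, -0.3, -1.6]
width: 26.3
grip_force: 71.0
```

Run:
```python
from h import *
for n in("top","scene"):
    im=env.capture(n); cv2.imwrite(f"pics/{n}1.png",im[:,:,::-1])
    if n=="top": cv2.imwrite("pics/c3.png",cv2.resize(im[215:415,100:300],None,fx=3,fy=3,interpolation=cv2.INTER_CUBIC)[:,:,::-1])
    else: cv2.imwrite("pics/c4.png",cv2.resize(im[80:280,300:540],None,fx=3,fy=3,interpolation=cv2.INTER_CUBIC)[:,:,::-1])
```

```text
(no output)
```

View pics/c3.png

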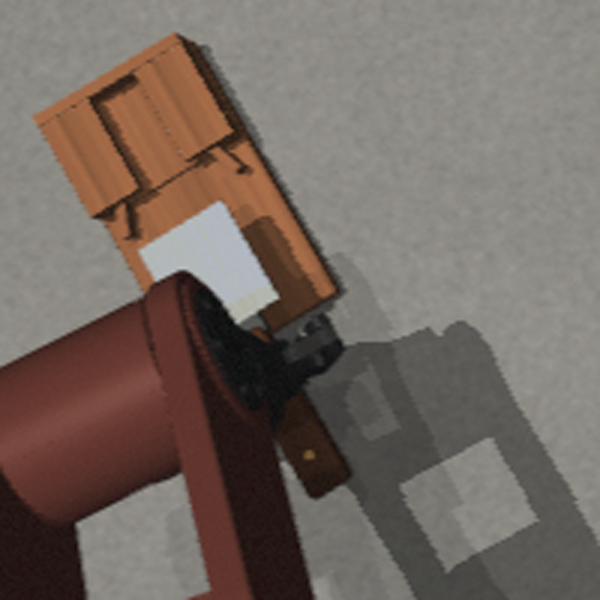

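View pics/c4.png

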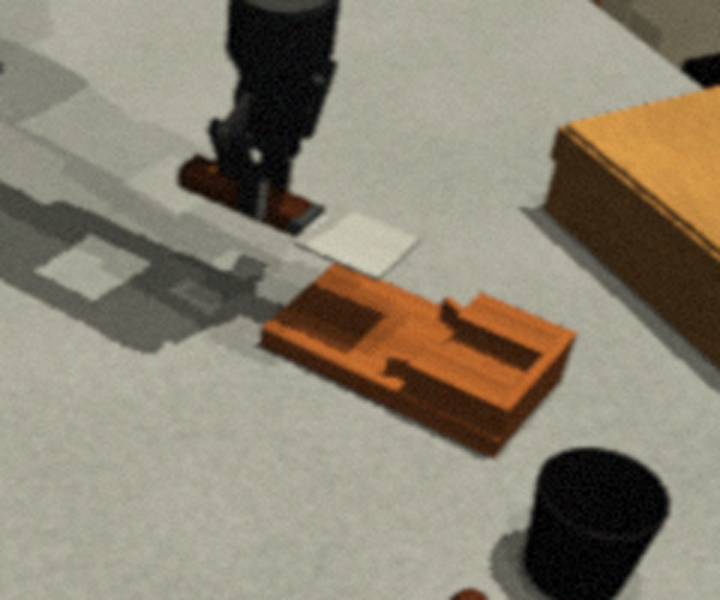

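c3 shows the blade's front corners at about (146.7,297.3) and (174,281.7), with the lips' gap midline through (154,274) and (138,244). c4 shows the same corners at about (439,160) and (426,172), with the blade level and held straight.

Run:
```python
from h import *
a=tri((146.7,297.3),(439.3,160)); b=tri((174,281.7),(426,172.3)); print("tri",a.round(1),b.round(1),np.linalg.norm(a-b))
im=cv2.imread("pics/top1.png")[:,:,::-1].copy();H=hsv(im)
c=max(comps(im,(H[...,2]>150)&(H[...,1]<50),(140,275,200,330)),key=cv2.contourArea); print("blade",rect("top",c,88),cv2.approxPolyDP(c,2,True)[:,0].tolist())
P=lambda x,y,z:ray("top",(100+x/3,215+y/3),z)[0]
tl,tr,rr=P(140,247,88),P(222,200,88),P(280,298,88)
e=tr-rr;print("tip corners",tl,tr,"edge head",np.degrees(np.arctan2(e[1],e[0])), "len",np.linalg.norm(e),np.linalg.norm(tl-tr))
h=np.radians(32.3);u=np.array([np.cos(h),np.sin(h)]);v=np.array([-u[1],u[0]]);o=np.array([465.6,332.5])
L=lambda p:np.round([(p[:2]-o)@u,(p[:2]-o)@v],1)
for n,p in dict(tl=tl,tr=tr,gapFL=P(137,197,47),gapFR=P(187,157,47),gapRL=P(92,97,47),gapRR=P(135,75,47),lipFL=P(95,217,47),lipFR=P(242,133,47),rearL=P(36,119,47),rearR=P(180,35,47),frR=P(340,292,20)).items(): print(n,L(p))
print("tcp",L(env.read_state()["tcp_pos"]))
c=max(comps(im,(H[...,1]>100)&(H[...,2]>90),(105,220,215,330),100),key=cv2.contourArea)
for seg,z in(((157,226),(113,254)),47),:
    pass
```

```text
tri [435.5 345.6  89.5] [465.3 296.6  89.3] 57.356764465310505
blade [419.6 303.4  72.   60.4  32.4] [[146, 298], [151, 308], [162, 304], [179, 322], [192, 314], [173, 282]]
tip corners [435.30259505 345.70480707  88.        ] [464.94715328 295.76166636  88.        ] edge head 32.606806474650014 len 71.92833130721303 58.07854283295069
tl [-18.6  27.4]
tr [-20.2 -30.7]
gapFL [19.4 23.5]
gapFR [ 24.9 -17.1]
gapRL [92.4 16.4]
gapRR [ 90.1 -14.8]
lipFL [22.6 53.1]
lipFR [ 19.6 -55.5]
rearL [99.1 54.7]
rearR [ 97.6 -53.1]
frR [-100.1  -53.4]
tcp [-136.8   -0.6]
```

Holder, blade and tool agree: lateral offset under 1 mm, heading 32.4° against 32.3°, and 110.5 mm to go. Lower the scraper, then insert it.

Scaled: 20 mm is 0.32, 10 mm is 0.16.

jog_arm([
  {"finger_gap":20,"sy":0.008,"sz":0.32},
  {"finger_gap":20,"sz":0.32},
  {"finger_gap":20,"sz":0.16},
  {"finger_gap":20,"sz":0.096},
  {"finger_gap":20},
  {"finger_gap":20},
])

```text
t: 6.32
tcp_pos: [350.6, 259.8, 202.6]
ee_rot: [-0.279, 0.96, 0.001, 0.001]
force: [-0.8, 0.8, -1.6]
width: 25.9
grip_force: 71.0
```

```bash
python3 -c "
from h import *
h=np.radians(32.4);u=np.array([np.cos(h),np.sin(h)]);o=np.array([465.6,332.5]);p=o+u*(-26.4)
go(*p,200,122.4)"
```

```text
shift [-109.6   -0.2    2.9] rotvec [ 0.0014  0.0026 -0.0004] tool y at 122.38
```

Scaled: -12 mm is -0.192, -10 mm is -0.16.

jog_arm([
  {"finger_gap":20,"sx":-0.16,"sz":0.008},
  {"finger_gap":20,"sx":-0.192},
  {"finger_gap":20,"sx":-0.192},
  {"finger_gap":20,"sx":-0.192},
  {"finger_gap":20,"sx":-0.192},
  {"finger_gap":20,"sx":-0.192},
  {"finger_gap":20},
])

```text
t: 7.2
tcp_pos: [410.6, 298.0, 202.0]
ee_rot: [-0.279, 0.96, 0.001, 0.002]
force: [-0.8, 1.9, -0.7]
width: 26.5
grip_force: 71.0
```

jog_arm([
  {"finger_gap":20,"sx":-0.16},
  {"finger_gap":20,"sx":-0.16},
  {"finger_gap":20,"sx":-0.128},
  {"finger_gap":20,"sx":-0.096},
  {"finger_gap":20},
])

```text
t: 7.82
tcp_pos: [438.8, 315.9, 201.8]
ee_rot: [-0.279, 0.96, 0.001, 0.002]
force: [-0.4, 4.3, -3.5]
width: 26.2
grip_force: 70.7
```

```bash
python3 -c "
from h import *
h=np.radians(32.4);u=np.array([np.cos(h),np.sin(h)]);o=np.array([465.6,332.5]);p=o+u*(-26.4)
go(*p,200,122.4);s=env.read_state();print(s['force'],s['wrist_torque'])"
```

```text
shift [-5.1 -0.3  1.9] rotvec [ 0.0019  0.0042 -0.0001] tool y at 122.39
[-0.4033233   4.27630361 -3.45499998] [0.69664131 0.26959146 0.28482933]
```

Scaled: -3 mm is -0.048, -2 mm is -0.032.

jog_arm([
  {"finger_gap":20,"sx":-0.048,"sz":0.016},
  {"finger_gap":20,"sx":-0.032,"sz":0.016},
  {"finger_gap":20},
])

```text
t: 8.2
tcp_pos: [442.0, 318.0, 199.5]
ee_rot: [-0.279, 0.96, 0.001, 0.0]
force: [-2.5, 3.8, -2.0]
width: 26.5
grip_force: 70.9
```

jog_arm([
  {"finger_gap":20,"sx":-0.032,"sz":0.008},
  {"finger_gap":20,"sx":-0.016},
  {"finger_gap":20},
])

```text
t: 8.57
tcp_pos: [444.2, 319.4, 198.8]
ee_rot: [-0.279, 0.96, 0.001, -0.001]
force: [-4.7, 2.8, -2.4]
width: 25.7
grip_force: 71.0
```

```bash
python3 -c "
from h import *
h=np.radians(32.4);u=np.array([np.cos(h),np.sin(h)]);o=np.array([465.6,332.5]);p=o+u*(-26.4)
go(*p,198.6,122.4);s=env.read_state();print(s['force'],s['wrist_torque'])"
```

```text
shift [ 1.3 -0.4  0.2] rotvec [ 0.002  -0.0008 -0.0005] tool y at 122.37
[-4.69594916  2.77867771 -2.39531299] [0.42737542 0.76880758 0.14044096]
```

Scaled: -1 mm is -0.016, 0.3 mm is 0.0048.

jog_arm([
  {"finger_gap":20,"sx":-0.016},
  {"finger_gap":20,"sx":-0.016,"sz":0.0048},
  {"finger_gap":20},
])

```text
t: 8.95
tcp_pos: [445.5, 320.2, 198.7]
ee_rot: [-0.279, 0.96, 0.001, -0.002]
force: [-6.1, 1.6, 1.3]
width: 26.7
grip_force: 71.4
```

jog_arm([
  {"finger_gap":20,"sx":-0.024},
  {"finger_gap":20},
])

```text
t: 9.2
tcp_pos: [446.3, 320.7, 198.6]
ee_rot: [-0.279, 0.96, 0.0, -0.003]
force: [-8.4, -0.8, 4.1]
width: 26.5
grip_force: 71.7
```

jog_arm([
  {"finger_gap":20,"sx":-0.024},
  {"finger_gap":20},
])

```text
t: 9.45
tcp_pos: [446.8, 321.1, 198.6]
ee_rot: [-0.279, 0.96, -0.0, -0.005]
force: [-11.1, -2.5, 7.8]
width: 26.4
grip_force: 72.2
```

Scaled: -2 mm is -0.032.

jog_arm([
  {"finger_gap":20,"sx":-0.032},
  {"finger_gap":20},
  {"finger_gap":20},
])

```text
t: 9.82
tcp_pos: [447.5, 321.5, 198.6]
ee_rot: [-0.279, 0.96, -0.001, -0.007]
force: [-15.9, -5.4, 13.0]
width: 26.4
grip_force: 72.8
```

jog_arm([
  {"finger_gap":85},
  {"finger_gap":85},
  {"finger_gap":85},
  {"finger_gap":85},
  {"finger_gap":85},
])

```text
t: 10.45
tcp_pos: [450.9, 323.3, 198.9]
ee_rot: [-0.279, 0.96, 0.001, 0.001]
force: [0.2, 0.4, -0.1]
width: 85.2
grip_force: 0.0
```

jog_arm([
  {"finger_gap":85,"sz":-0.32},
  {"finger_gap":85,"sz":-0.8},
  {"finger_gap":85,"sz":-0.8},
  {"finger_gap":85,"sx":0.4,"sy":-0.8},
  {"finger_gap":85,"sx":0.4,"sy":-0.8},
  {"finger_gap":85,"sx":0.4,"sy":-0.8},
  {"finger_gap":85,"sx":0.4,"sy":-0.8},
  {"finger_gap":85,"sx":0.4,"sy":-0.8},
])

```text
t: 11.45
tcp_pos: [479.1, 43.3, 320.1]
ee_rot: [-0.279, 0.96, 0.0, 0.002]
force: [1.8, 0.9, -0.2]
width: 85.2
grip_force: 0.0
```

Run:
```python
from h import *
k=[]
for n,b in(("top",(100,215,240,355)),("scene",(370,150,510,250))):
    im=env.capture(n); cv2.imwrite(f"pics/{n}2.png",im[:,:,::-1]); x0,y0,x1,y1=b
    cr=cv2.resize(im[y0:y1,x0:x1],(560,(y1-y0)*4),interpolation=cv2.INTER_CUBIC)
    k.append(cr)
cv2.imwrite("pics/c5.png",k[0][:,:,::-1]);cv2.imwrite("pics/c6.png",k[1][:,:,::-1])
```

```text
(no output)
```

View pics/c5.png

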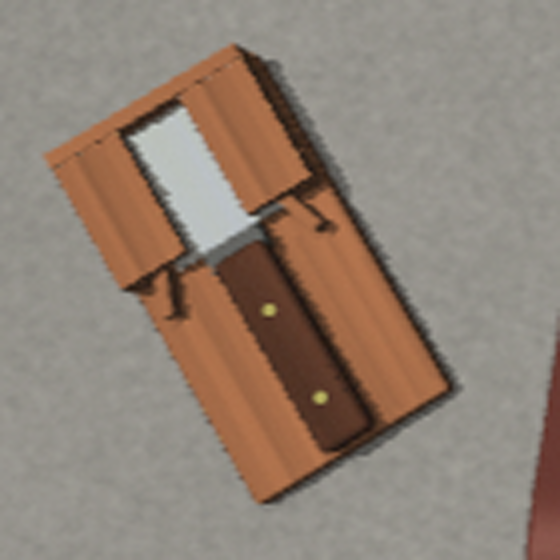

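c5 shows the scraper home: its blade meets the stop near (155,122), the handle's rear sits just inside the slab's front edge near (345,440), and it has been let go. Next, the tongs.

```bash
python3 -c "
from h import *
go(463.7,-330.1,270,62.4)"
```

```text
shift [ 210.5 -305.8   50.2] rotvec [-4.0000e-04  3.5000e-03  1.0408e+00] tool y at 122.04
```

Scaled: -41 mm is -0.656, -39 mm is -0.624, 0.17 rad / 3.1416 = 0.0541.

jog_arm([
  {"finger_gap":85,"sx":0.336,"sy":-0.496},
  {"finger_gap":85,"sx":0.432,"sy":-0.624},
  {"finger_gap":85,"sx":0.432,"sy":-0.624},
  {"finger_gap":85,"sx":0.432,"sy":-0.624},
  {"finger_gap":85,"sx":0.432,"sy":-0.624},
  {"finger_gap":85,"sx":0.432,"sy":-0.624},
  {"finger_gap":85,"sx":0.432,"sy":-0.624},
  {"finger_gap":85,"sx":0.432,"sy":-0.656},
  {"finger_gap":85,"sz":0.128,"az":0.0541},
  {"finger_gap":85,"sz":0.128,"az":0.0541},
])

```text
t: 12.8
tcp_pos: [497.6, -259.2, 303.5]
ee_rot: [-0.063, 0.997, -0.039, -0.024]
force: [-0.2, -0.2, -0.1]
width: 85.1
grip_force: 0.0
```

jog_arm([
  {"finger_gap":85,"sz":0.128,"az":0.0541},
  {"finger_gap":85,"sz":0.128,"az":0.0541},
  {"finger_gap":85,"sz":0.128,"az":0.0541},
  {"finger_gap":85,"sz":0.128,"az":0.0541},
  {"finger_gap":85},
  {"finger_gap":85},
])

```text
t: 13.55
tcp_pos: [495.9, -261.7, 271.4]
ee_rot: [0.269, 0.962, -0.045, -0.01]
force: [-0.2, 0.6, 0.6]
width: 84.9
grip_force: 0.0
```

```bash
python3 -c "
from h import *
go(463.7,-330.1,180,62.4)"
```

```text
shift [ -7.4 -66.5  98. ] rotvec [-0.0927  0.0017 -0.0628] tool y at 58.78
```

Scaled: -20 mm is -0.32, -0.0927 rad / 3.1416 = -0.0295.

jog_arm([
  {"finger_gap":85,"sy":-0.32,"ax":-0.0295,"ay":0.0005,"az":-0.02},
  {"finger_gap":85},
  {"finger_gap":85},
])

```text
t: 13.92
tcp_pos: [485.3, -278.9, 272.7]
ee_rot: [0.24, 0.971, -0.0, -0.0]
force: [-0.2, -0.3, 0.1]
width: 85.2
grip_force: 0.0
```

```bash
python3 -c "
from h import *
go(463.7,-330.1,180,62.4)"
```

```text
shift [ -4.9 -55.3  92.8] rotvec [-0.001  -0.0006 -0.0036] tool y at 62.19
```

Scaled: -25 mm is -0.4, 22 mm is 0.352.

jog_arm([
  {"finger_gap":85,"sx":-0.032,"sy":-0.32},
  {"finger_gap":85,"sx":-0.032,"sy":-0.4},
  {"finger_gap":85,"sx":-0.016,"sy":-0.16,"sz":0.16},
  {"finger_gap":85,"sz":0.4},
  {"finger_gap":85,"sz":0.4},
  {"finger_gap":85,"sz":0.352},
  {"finger_gap":85,"sz":0.192},
  {"finger_gap":85,"sz":0.032},
  {"finger_gap":85},
])

```text
t: 15.05
tcp_pos: [464.1, -330.2, 176.8]
ee_rot: [0.24, 0.971, -0.0, -0.0]
force: [0.5, 0.5, -0.4]
width: 85.2
grip_force: 0.0
```

jog_arm([
  {"finger_gap":60},
  {"finger_gap":60},
  {"finger_gap":60},
], force=60)

```text
t: 15.42
tcp_pos: [464.1, -330.4, 177.1]
ee_rot: [0.24, 0.971, -0.0, 0.0]
force: [-0.1, -1.2, -0.3]
width: 60.0
grip_force: 0.4
```

jog_arm([
  {"finger_gap":50},
  {"finger_gap":50},
  {"finger_gap":50},
])

```text
t: 15.8
tcp_pos: [464.8, -331.0, 178.5]
ee_rot: [0.24, 0.971, -0.001, 0.001]
force: [-1.6, -0.5, 8.7]
width: 50.0
grip_force: 10.3
```

```bash
python3 -c "
from h import *
go(463.7,-330.1,176,62.4)"
```

```text
shift [1.4 0.3 2.5] rotvec [-0.0013  0.0026 -0.0028] tool y at 62.24
```

Scaled: -20 mm is -0.32, -18 mm is -0.288.

jog_arm([
  {"finger_gap":48,"sz":-0.032},
  {"finger_gap":48},
  {"finger_gap":48,"sz":-0.08},
  {"finger_gap":48,"sz":-0.24},
  {"finger_gap":48,"sz":-0.32},
  {"finger_gap":48,"sz":-0.32},
  {"finger_gap":48,"sz":-0.288},
  {"finger_gap":48},
])

```text
t: 16.8
tcp_pos: [464.7, -330.8, 259.2]
ee_rot: [0.24, 0.971, -0.001, 0.002]
force: [0.1, 0.1, -1.3]
width: 47.9
grip_force: 8.1
```

Run:
```python
from h import *
for n,b in(("scene",(60,140,340,350)),("top",(330,150,580,350))):
    im=env.capture(n); cv2.imwrite(f"pics/{n}3.png",im[:,:,::-1]); x0,y0,x1,y1=b
    cv2.imwrite(f"pics/d_{n}.png",cv2.resize(im[y0:y1,x0:x1],None,fx=2.8,fy=2.8,interpolation=cv2.INTER_CUBIC)[:,:,::-1])
```

```text
(no output)
```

View pics/d_scene.png

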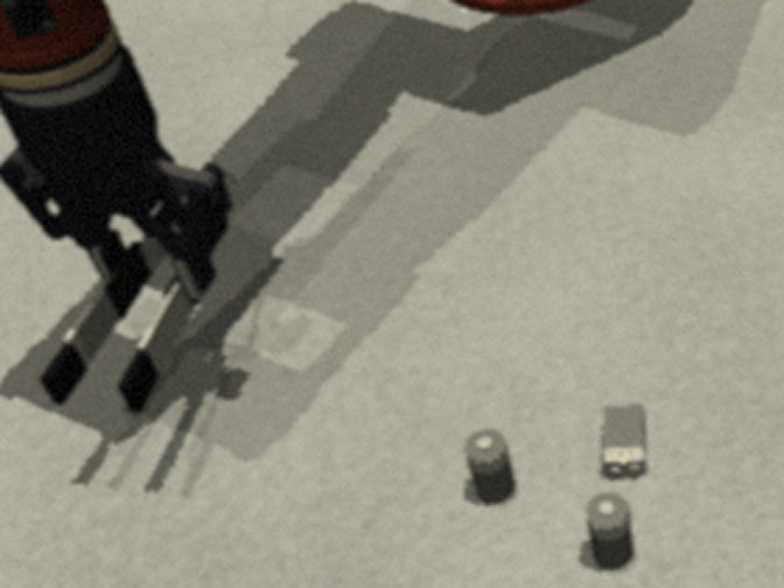

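d_scene shows the tongs held level. The jaws are at about (82,273) and (109,276), and the battery's top centre is at about (283,294), with its surroundings clear.

Run:
```python
from h import *
print("bat scene",ray("scene",(282.9,293.6),17.5))
im=cv2.imread("pics/top3.png")[:,:,::-1].copy();v=hsv(im)[...,2]
im2=cv2.imread("pics/scene3.png")[:,:,::-1].copy();v2=hsv(im2)[...,2]
th=np.radians(-27.6);t=np.array([464.7,-330.8]);m=t+80*np.array([np.cos(th),np.sin(th)])
px=proj("top",[*m,93])[0];ps=proj("scene",[*m,93])[0];print("pred mouth",m,px,ps)
b=[int(px[0]-30),int(px[1]-25),int(px[0]+30),int(px[1]+25)]
for c in comps(im,v<45,b,20): print("top jaw",c[:,0].mean(0),rect("top",c,105))
b=[int(ps[0]-35),int(ps[1]-30),int(ps[0]+35),int(ps[1]+30)]
for c in comps(im2,v2<35,b,20): print("scene jaw",c[:,0].mean(0),c[:,0].min(0),c[:,0].max(0))
im0=cv2.imread("pics/top0.png")[:,:,::-1].copy();H=hsv(im0)
# battery: bright terminal band and top corners
for c in comps(im0,H[...,2]>150,(350,185,380,228),5): print("crust",rect("top",c,17.5))
```

```text
bat scene [[625.90676414 -63.97782443  17.5       ]]
pred mouth [ 535.59628634 -367.86368281] [528.08444199 246.08970368] [ 94.59328487 272.22818474]
top jaw [514.22222222 237.88888889] [ 548.8 -338.5   32.2   10.   154.5]
top jaw [536.7287234  252.37234043] [ 519.9 -383.2  126.3   42.8  129.4]
scene jaw [109.29545455 276.45454545] [103 266] [115 286]
scene jaw [ 82.34883721 273.06976744] [ 75 264] [ 89 283]
scene jaw [103.03125 245.4375 ] [ 98 242] [109 252]
crust [644.4 -69.9  23.2  11.6  75.9]
```

View pics/d_top.png

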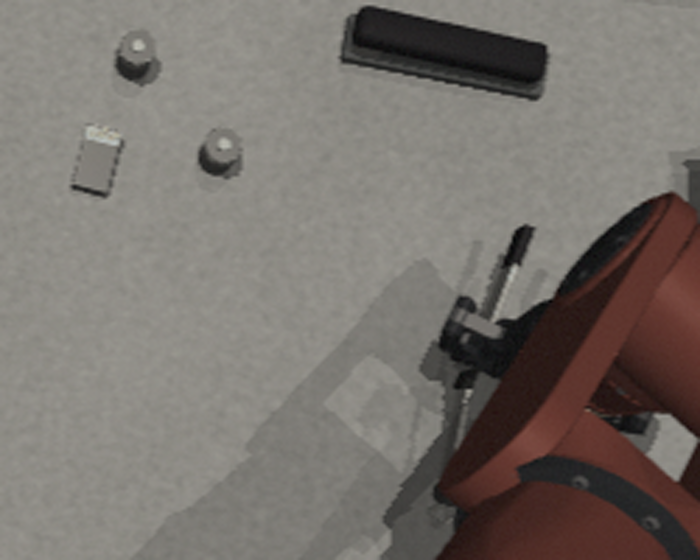

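d_top shows the left jaw at about (514,238). The arm hides the right jaw, so I'll locate both in the scene view.

Run:
```python
from h import *
# scene mask centroids ~ jaw body centre (end face + inner/outer side) at z~93
a=ray("scene",(109.3,276.5),93)[0];b=ray("scene",(82.3,273.1),93)[0];print(a,b,(a+b)/2,np.linalg.norm(a-b))
print("tri L",tri((514.2,237.9),(109.3,274)))
th=np.radians(-27.6);u=np.array([np.cos(th),np.sin(th)]);w=np.array([-u[1],u[0]]);t=np.array([464.7,-330.8])
for p in(a,b,(a+b)/2,np.array([548.8,-338.5])): print((p[:2]-t)@u,(p[:2]-t)@w)
# check scene bias: battery & cells in both
```

```text
[ 553.82567499 -343.7751244    93.        ] [ 530.82029267 -387.92137376   93.        ] [ 542.32298383 -365.84824908   93.        ] 49.78090947710829
tri L [ 550.63137955 -342.25449084   95.39886407]
84.99481586466413 29.792970162761403
85.06014600585053 -19.987896446215007
85.02748093525732 4.902536858273221
78.09710048376806 32.13942899350001
```

```bash
python3 -c "
from h import *
go(548.9,-46.1,255,74.5)"
```

```text
shift [ 56.9 290.8   1.6] rotvec [-1.000e-04 -7.000e-04 -2.141e-01] tool y at 62.23
```

Units first: shifts go in shares of 62.5 mm and turns go in shares of pi rad. So 32 mm is 0.512, 20 mm is 0.32.

jog_arm([
  {"finger_gap":48,"sx":0.064,"sy":0.32},
  {"finger_gap":48,"sx":0.096,"sy":0.512},
  {"finger_gap":48,"sx":0.096,"sy":0.512},
  {"finger_gap":48,"sx":0.096,"sy":0.512},
  {"finger_gap":48,"sx":0.096,"sy":0.512},
  {"finger_gap":48,"sx":0.096,"sy":0.512},
  {"finger_gap":48,"sx":0.096,"sy":0.512},
  {"finger_gap":48,"sx":0.096,"sy":0.512},
  {"finger_gap":48,"sx":0.096,"sy":0.512},
  {"finger_gap":48,"sx":0.064,"sy":0.224},
])

```text
t: 18.15
tcp_pos: [549.0, -44.8, 255.3]
ee_rot: [0.239, 0.971, 0.0, -0.002]
force: [0.1, 0.6, -1.9]
width: 48.4
grip_force: 8.1
```

jog_arm([
  {"finger_gap":48,"az":-0.0223},
  {"finger_gap":48,"az":-0.0223},
  {"finger_gap":48,"az":-0.0223},
  {"finger_gap":48},
  {"finger_gap":48},
  {"finger_gap":48},
])

```text
t: 18.9
tcp_pos: [549.3, -47.3, 256.2]
ee_rot: [0.137, 0.991, 0.0, -0.001]
force: [0.3, -0.3, -0.5]
width: 48.1
grip_force: 8.0
```

Run:
```python
from h import *
go(548.9,-46.1,255,74.5)
for n,b in(("scene",(180,210,360,350)),("top",(310,150,460,270))):
    im=env.capture(n); cv2.imwrite(f"pics/{n}4.png",im[:,:,::-1]); x0,y0,x1,y1=b
    cv2.imwrite(f"pics/e_{n}.png",cv2.resize(im[y0:y1,x0:x1],None,fx=4,fy=4,interpolation=cv2.INTER_CUBIC)[:,:,::-1])
```

```text
shift [0.7 1.1 1.2] rotvec [ 0.0001 -0.0013 -0.0047] tool y at 74.23
```

View pics/e_scene.png

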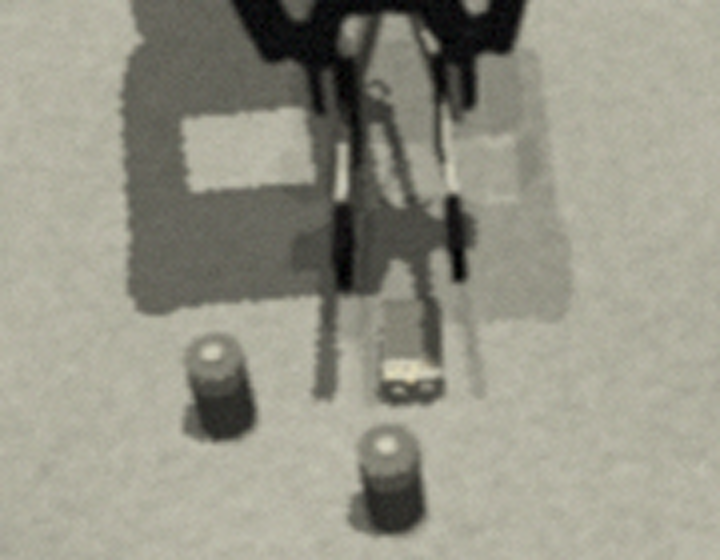

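e_scene shows the tongs over the battery. The jaws are at about (266,271) and (294,269.5), the battery's top centre is at about (282,295), and the cells are well clear. I'll do the rest from numbers only.

Run:
```python
from h import *
s=env.read_state();t=s["tcp_pos"][:2]
th=np.radians(-15.7);u=np.array([np.cos(th),np.sin(th)]);w=np.array([-u[1],u[0]])
L=lambda p:np.round([(p[:2]-t)@u,(p[:2]-t)@w],1)
im=cv2.imread("pics/scene4.png")[:,:,::-1].copy();H=hsv(im);v=H[...,2]
for c in comps(im,v<40,(255,255,305,285),10):
    print("scene jaw",c[:,0].min(0),c[:,0].max(0),c[:,0].mean(0),L(ray("scene",c[:,0].mean(0),90)[0]))
print("bat scene",L(ray("scene",(282.2,295.5),17.5)[0]), "crust scene", [ (c[:,0].mean(0),L(ray("scene",c[:,0].mean(0),17.5)[0])) for c in comps(im,v>195,(270,290,295,312),4)])
im=cv2.imread("pics/top4.png")[:,:,::-1].copy();H=hsv(im);v=H[...,2]
px=proj("top",np.r_[t+80*u,100])[0].astype(int);print("mouth px",px)
for c in comps(im,v<45,(px[0]-25,px[1]-25,px[0]+25,px[1]+25),10):
    print("top jaw",c[:,0].min(0),c[:,0].max(0),rect("top",c,102),L(rect("top",c,102)[:2]))
for c in comps(im,(v>150),(350,185,380,228),5): print("crust",rect("top",c,17.5),L(rect("top",c,17.5)[:2]))
print("bat top",L(np.array([626,-68.])))
```

```text
scene jaw [263 261] [268 282] [265.43181818 271.5       ] [ 85.3 -19.6]
scene jaw [292 260] [295 279] [293.53846154 269.25641026] [82.8 28.5]
bat scene [82.5  3.5] crust scene [(array([281.44, 302.12]), array([97.4,  2.4]))]
mouth px [368 197]
top jaw [372 172] [381 177] [667.8 -82.7  18.    8.   71.3] [123.6  -2. ]
bat top [79.4  0.9]
```

Scaled: 20 mm is 0.32, 15 mm is 0.24.

jog_arm([
  {"finger_gap":48,"sy":0.016,"sz":0.32},
  {"finger_gap":48,"sz":0.32},
  {"finger_gap":48,"sz":0.24},
  {"finger_gap":48,"sz":0.128},
  {"finger_gap":48,"sz":0.08},
  {"finger_gap":48},
  {"finger_gap":48},
])

```text
t: 19.88
tcp_pos: [550.1, -46.4, 189.0]
ee_rot: [0.137, 0.991, 0.0, 0.0]
force: [0.1, -0.8, -1.0]
width: 48.0
grip_force: 8.1
```

Run:
```python
from h import *
s=env.read_state();t=s["tcp_pos"][:2];print(s["force"],s["wrist_torque"])
th=np.radians(-15.7);u=np.array([np.cos(th),np.sin(th)]);w=np.array([-u[1],u[0]])
L=lambda p:np.round([(p[:2]-t)@u,(p[:2]-t)@w],1)
im=env.capture("scene");cv2.imwrite("pics/scene5.png",im[:,:,::-1]);H=hsv(im);v=H[...,2]
for c in comps(im,v<40,(250,265,325,325),10):
    print("jaw",c[:,0].min(0),c[:,0].max(0),c[:,0].mean(0),L(ray("scene",c[:,0].mean(0),18)[0]))
for c in comps(im,v>190,(270,290,295,312),4): print("crust",c[:,0].mean(0),L(ray("scene",c[:,0].mean(0),17.5)[0]))
im=env.capture("top");cv2.imwrite("pics/top5.png",im[:,:,::-1]);v=hsv(im)[...,2]
for c in comps(im,v<60,(335,180,400,240),10): print("top dark",c[:,0].min(0),c[:,0].max(0),rect("top",c,26),L(rect("top",c,26)[:2]))
```

```text
[ 0.09141985 -0.82953883 -1.01284278] [-0.0309357   0.00324221 -0.05133162]
jaw [268 286] [271 305] [269.76923077 295.74358974] [ 81.8 -20.3]
jaw [294 285] [298 303] [296.13157895 294.        ] [80.4 28. ]
crust [282.20689655 301.68965517] [96.1  2.7]
top dark [335 225] [371 239] [559.5 -37.8  77.5  25.8  68.8] [ 6.8 10.8]
top dark [386 196] [396 239] [ 601.  -122.2   90.6    8.9  167.1] [ 69.5 -59.2]
top dark [335 191] [341 223] [622.8 -10.4  67.    5.5 171.2] [60.3 54.3]
```

Scaled: 4 mm is 0.064, 3 mm is 0.048.

jog_arm([
  {"finger_gap":48,"sy":-0.016,"sz":0.064},
  {"finger_gap":48,"sz":0.048},
  {"finger_gap":48},
  {"finger_gap":48},
])

```text
t: 20.48
tcp_pos: [549.3, -47.3, 181.3]
ee_rot: [0.137, 0.991, 0.0, -0.001]
force: [-0.6, -0.6, -0.9]
width: 47.9
grip_force: 8.1
```

jog_arm([
  {"finger_gap":36},
  {"finger_gap":30},
  {"finger_gap":30},
  {"finger_gap":30},
  {"finger_gap":30},
], force=45)

```text
t: 21.1
tcp_pos: [549.5, -47.3, 181.5]
ee_rot: [0.137, 0.991, 0.0, -0.0]
force: [-0.5, 0.6, 2.0]
width: 39.4
grip_force: 47.3
```

Width 39.4 mm matches the 40 mm expected on the battery, so it is gripped. Lift.

Scaled: -25 mm is -0.4, -20 mm is -0.32.

jog_arm([
  {"finger_gap":30,"sz":-0.08},
  {"finger_gap":30,"sz":-0.16},
  {"finger_gap":30,"sz":-0.32},
  {"finger_gap":30,"sz":-0.4},
  {"finger_gap":30,"sz":-0.4},
  {"finger_gap":30,"sz":-0.4},
  {"finger_gap":30,"sz":-0.4},
  {"finger_gap":30,"sz":-0.32},
  {"finger_gap":30,"sz":-0.24},
  {"finger_gap":30,"sz":-0.128},
])

```text
t: 22.35
tcp_pos: [549.6, -47.3, 360.5]
ee_rot: [0.137, 0.991, 0.0, 0.0]
force: [0.2, -0.0, -1.6]
width: 39.5
grip_force: 47.1
```

jog_arm([
  {"finger_gap":30},
  {"finger_gap":30},
  {"finger_gap":30},
  {"finger_gap":30},
])

```text
t: 22.85
tcp_pos: [549.4, -47.3, 358.7]
ee_rot: [0.137, 0.991, 0.0, -0.001]
force: [0.3, 0.3, -2.1]
width: 39.5
grip_force: 47.1
```

Run:
```python
from h import *
s=env.read_state();t=s["tcp_pos"][:2]
th=np.radians(-15.7);u=np.array([np.cos(th),np.sin(th)])
for k in(0,1):
    im=env.capture("scene");cv2.imwrite(f"pics/scene6{k}.png",im[:,:,::-1]);v=hsv(im)[...,2]
    p=proj("scene",np.r_[t+98*u,s["tcp_pos"][2]-178+15])[0];print("pred crust",p)
    a,b=p.astype(int)
    for c in comps(im,v>185,(a-15,b-15,a+15,b+15),4): print("bright",c[:,0].mean(0),cv2.contourArea(c))
    for c in comps(im,v<40,(a-35,b-35,a+35,b+25),10): print("dark",c[:,0].min(0),c[:,0].max(0))
    # old place: is the bench there now uniform?
    q=proj("scene",[626,-67,5])[0].astype(int); print("old place v",v[q[1]-5:q[1]+6:2,q[0]-4:q[0]+5:4].tolist())
```

```text
pred crust [270.85553588 232.44455716]
bright [274.44117647 232.11764706] 45.0
dark [261 218] [266 240]
dark [284 217] [287 238]
old place v [[149, 150, 143], [152, 151, 150], [158, 147, 157], [160, 157, 149], [152, 155, 152], [148, 149, 150]]
pred crust [270.85553588 232.44455716]
bright [274.44117647 232.14705882] 44.0
dark [261 218] [265 240]
dark [284 217] [287 238]
old place v [[156, 148, 150], [155, 151, 150], [162, 146, 153], [160, 162, 146], [150, 153, 149], [143, 148, 150]]
```

The battery is held between the jaws about 17 cm up and is steady. Its old place on the bench is empty.

```bash
python3 -c "
from plant import env
print(env.sign_off())"
```

```text
the job is handed in; nothing more can be done
None
```

The job is handed in at about 23 s: the scraper is home in the holder and released, and the tongs hold the battery about 17 cm above the bench, still, with the gripper never touching it.

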